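Clamp a block in the ratchet clamp

ROBOT

A 6-joint arm with a two-finger parallel gripper is mounted at the origin on a cart in front of the work surface, level with it; the furniture and walls round the work are solid. World frame = base frame: x ahead of the robot, y to its left, z up, the work surface at z = 0. Lengths are in m, angles in rad, forces in N, time in s.
With the tool pointing down it reaches from about 0.325 to 0.85 m from the base axis. Payload 4.4 kg.
Tool frame: the origin (TCP) lies at the very end of the fingers, on their centre line; the grasp point (between the pads) lies 19 mm behind it; z points along the fingers, y is the line along which they close (so a half turn about z gives the same grasp; the last joint's range is limited). The gripper opens to 94 mm and grips with 3 to 60 N. Pads are 16 mm wide; open, the fingers measure 119 mm over their backs; the gripper's body (75 mm by 177 mm) begins 78 mm behind the grasp point.
Start: joints at [0.981, 0.207, 1.542, -0, 1.393, -0.15], TCP at [0.245, 0.52, 0.205] pointing down, gripper open.
Joint ranges: [-2.73, 2.73], [-0.86, 2.22], [0.23, 2.46], [-1.11, 4.25], [0.08, 2.63], [-2.82, 2.82]. Speed limits (rad/s): [2.79, 2.79, 3.14, 3.14, 3.14, 3.14].

INTERFACE

Orientations are given as a 3x3 rotation matrix whose columns are the frame's x, y, z axes.
In Python, from cell import state, read_camera, calibration, close_job gives the robot as it stands.
- The arm moves only by the tool send_rows, never from a script. Its argument "deltas" is a list of rows, each a list of 7 numbers: the shift along the tool's x, y, z in units of 40 mm (1.0 is 40 mm), then the turn, a rotation vector about the tool's x, y, z in units of 8 degrees (1.0 is 8 degrees), then the closure, from 0 (fully open) to 1 (shut). A call has 1 to 20 rows; each row shifts and turns the commanded pose from where the row before left it, along the tool's axes as they then stand; what a row does not reach is not made up. A row lasts 1/8 s, in which the tool goes at most 62.5 mm and 10.7 degrees, less where a joint would pass 70% of its speed; a pose out of reach is approached as far as the arm can. A call is refused whole if a number of a shift passes 1 or a number of a turn 1, either way. A call with a gripper value outside its range is refused whole. The fingers move at their own pace and stop on an object; "force" is the grip in N (left out, the last holds). Time passes only in rows, so rows that do not move let the fingers close. It gives the time, the measured TCP pose, the force, the opening and the grip force at its end, in the units of the state.
- state(): the state, without advancing time (a new reading comes with each control period).
- read_camera(name): name is "scene" or "top" or "wrist"; returns the picture (400x640x3 uint8, blue, green, red); there is no depth.
- calibration(name): a dict with "mtx" (3x3 intrinsics, pixels), "pose" (4x4, takes a point from camera to world coordinates); the wrist camera has in their place "mount" (4x4, takes a point from camera to tool coordinates, whose origin is the TCP and whose axes are the flange's). Camera axes: x right, y down, z forward; pixel columns grow to the right and rows downward; lengths in m; the calibration is good to about 2 mm. A picture is of the moment at which its call begins: read the wrist's pose just before it. calibration takes no time and is no camera call.
- close_job(): hands the job in; it is judged then, once.
The state is a dict: "t": time; "qpos": joint angles; "joint_vel": joint speeds; "joint_torque": joint torques, N m; "tcp_pos": TCP position; "ee_rot": TCP orientation; "wrist_force": force on the tool from outside, world axes, zero at the start; "ft_torque": the same for the moment, N m; "gripper_width": opening from 0.0 (shut) to 1.0 (fully open); "gripper_force": force on a finger pad.
Only numpy, scipy, OpenCV 4.12 (cv2) and the standard library are available. Lean on these libraries where they do the work, as an engineer would, in place of code of your own. Each camera call takes 0.05 s, during which the arm holds its last target. There are 200 camera calls.

TASK

Lay the loose yellow wooden block flat on the bed of the blue ratchet clamp, lengthwise between its two jaws. Flip the red direction lever on the ratchet handle over to the jaw side (tightening) and leave it there, then swing the handle back and forth until the sliding jaw grips the block firmly against the fixed jaw, and let go. Move the sliding jaw only with the handle, not by pushing it, and do not disturb the pliers, the tape measure or the wax tin.

Things in the scene. Friction and masses are not known exactly. Their poses are not given: they have to be found in the camera images.
- ratchet_clamp: the fixed clamp: grey base plate 90 x 260 x 14 mm (x, y, z). Origin at the centre of the plate's underside, on the bench; z up. The block goes on the plate's flat top, 14 mm above the origin. From its +y end (left, seen from the robot) to its -y end stand the ratchet (upright axis at x = +45, y = +95 mm), the sliding jaw and the fixed jaw. The handle points to -x, to the robot
- fixed_jaw: blue fixed jaw, 70 mm wide (x), 20 mm thick, 40 mm high above the plate's top. Origin at the middle of the foot of its clamping face, which looks to the clamp's +y; axes as the clamp's
- moving_jaw: blue sliding jaw of the same size, with a toothed rack behind it. Origin at the middle of the foot of its clamping face, which looks to the clamp's -y; axes as the clamp's. It slides along -y; 28 N of friction hold it where the ratchet leaves it. At the start the jaws stand 108 to 120 mm apart
- block: loose yellow wooden block 42 x 85 x 30 mm (x, y, z), about 0.1 kg. Origin at the centre of its underside. Its 85 mm length (y) goes across the gap between the jaws. The mitre saw's head hangs over the bench on the far side of the way from the block to the clamp (its near edge at x = 0.57, y = -0.06 m, 0.17 to 0.38 m high): carry the block past it on the robot's side
- handle (a joint): swing of the ratchet handle about the upright ratchet axis, rad, -0.7 to +0.7 (stops). 0: along the clamp's -x; positive: towards the jaws (clamp -y). Lever on the jaw side: swinging to positive drives the sliding jaw 14 mm per rad to the fixed jaw, after up to 0.45 rad lost until a tooth (every 0.35 rad) catches; swinging back clicks free. Lever on the other side: the reverse
- knob_mid (a point): middle of the handle's upright black round knob, 26 mm in diameter, 50 mm tall, 130 mm from the ratchet axis; the point is 101 mm above the bench and 30 mm above the knob's foot. The knob spins freely on the handle, so it may be held and led round the arc without turning the hand
- lever (a joint): the ratchet's red direction lever, rad: -0.45 fully over to the side away from the jaws (loosening, as it starts), +0.45 fully over to the jaw side (tightening, clamp -y); counts as over beyond +0.3. It rides on the handle: its upright pivot is 45 mm from the ratchet axis, on the side opposite the knob. It stays where it is left (about 2 N at the peg moves it)
- lever_peg (a point): the lever's upright red peg, 14 mm in diameter; its top is 11 mm above this point (107 mm above the bench), the lever's arm 18 mm below it. It stands 55 mm from the lever's pivot, on an arm that reaches over the ratchet axis towards the knob, and swings sideways, 24 mm each way of the handle's line
- ratchet_axis (a point): a point on the upright axis of the ratchet, 101 mm above the bench; axes as the clamp's. The handle stays where it is left (1.5 N at the knob swings it free, 4 to 8 N drive the jaw). Once the block is tight a clutch slips at about 8 N at the knob, so going on swinging to the stop does no harm
- pliers: pliers with red grips, lying flat, 59 x 171 x 12 mm; bystander
- tape_measure: chrome tape measure, 36 x 87 x 64 mm; bystander
- wax_tin: flat round tin, 71 mm in diameter, 28 mm high; bystander

How it is judged:
At the end, for the whole second after the job is handed in: The block lies flat on the clamp's plate (within 5 mm of height and 0.1 rad), lengthwise between the jaws (within 0.12 rad), its centre within 25 mm of the clamp's middle line, gripped by both jaws with more than 8 N each, at rest; the red lever is over to the jaw side (beyond 0.3 rad) (contact force between each of moving_jaw, fixed_jaw and block above 8 N and value of joint lever above 0.3 rad and z of block in the frame of ratchet_clamp between 0.01 and 0.019 m and x of block in the frame of ratchet_clamp between -0.025 and 0.025 m and angle between block's own z axis and vertical below 0.1 rad and angle between the y axis of block and the y axis of ratchet_clamp, either way round below 0.12 rad and linear speed of block below 0.01 m/s); the robot touches nothing.
It fails at once if the sliding jaw is pushed directly by the robot (more than 15 N) (contact force between any of the fingers, the arm and moving_jaw above 15 N).
It fails at once if the pliers, tape measure or wax tin are moved more than 40 mm (distance of any of pliers, tape_measure, wax_tin from where it was at the start of the episode above 0.04 m).
It also fails if it takes over 70 s, if anything falls off the work surface, if the arm or the gripper's body presses on something with over 40 N, if the wrist force passes 120 N, or if a joint passes its speed limit or range.

## Working session

There is one attempt and no reset: what is moved stays moved. The work goes in short steps, Python scripts to look and compute and a tool call to move; the robot and the scene stay as the last step left them, time stands still between calls to the robot, and variables do not carry over. Pictures are saved under pics/ and viewed, at most 10 in all, crops included, and the job is handed in when it is done.

Besides the shell and the picture viewer there is one more tool, called by a JSON object that holds its "fn" and its "kwargs", one argument or row to a line. send_rows: Moves the arm, as the interface text tells. Its arguments: {"type":"object","properties":{"deltas":{"type":"array","items":{"type":"array","items":{"type":"number"}}},"force":{"type":"number"}},"required":["deltas"]}

```bash
mkdir -p pics; ls; python3 - <<'E'
from cell import *
import cv2,numpy as np
s=state();print(s['t'],s['tcp_pos'],np.round(s['ee_rot'],3).tolist())
for n in('scene','top'):
    cv2.imwrite(f'pics/{n}0.png',read_camera(n));c=calibration(n);print(n,np.round(c['mtx'],1).tolist(),np.round(c['pose'],4).tolist())
print(calibration('wrist'))
E
```

```text
pics
0.0 [0.24437613 0.51960053 0.20431142] [[-0.905, 0.426, -0.001], [0.426, 0.905, -0.002], [0.0, -0.002, -1.0]]
scene [[396.5, 0.0, 325.0], [0.0, 396.5, 196.8], [0.0, 0.0, 1.0]] [[0.7393, -0.3522, 0.574, -0.1751], [-0.6733, -0.372, 0.639, -0.7653], [-0.0115, -0.8588, -0.5121, 0.6744], [0.0, 0.0, 0.0, 1.0]]
top [[393.4, 0.0, 312.1], [0.0, 393.4, 197.3], [0.0, 0.0, 1.0]] [[0.0206, -0.9812, 0.1918, 0.2593], [-0.9997, -0.0171, 0.0198, -0.0403], [-0.0161, -0.1921, -0.9812, 1.3816], [0.0, 0.0, 0.0, 1.0]]
{'mtx': array([[356.85023207,   0.        , 317.31582905],
       [  0.        , 356.85023207, 201.48547666],
       [  0.        ,   0.        ,   1.        ]]), 'mount': array([[ 1.17792755e-03, -9.61518947e-01, -2.74736106e-01,
         8.04517608e-02],
       [ 9.99999212e-01,  1.25202036e-03, -9.43257107e-05,
         9.16016343e-04],
       [ 4.34671157e-04, -2.74735778e-01,  9.61519663e-01,
        -1.80021464e-01],
       [ 0.00000000e+00,  0.00000000e+00,  0.00000000e+00,
         1.00000000e+00]])}
```

View pics/top0.png

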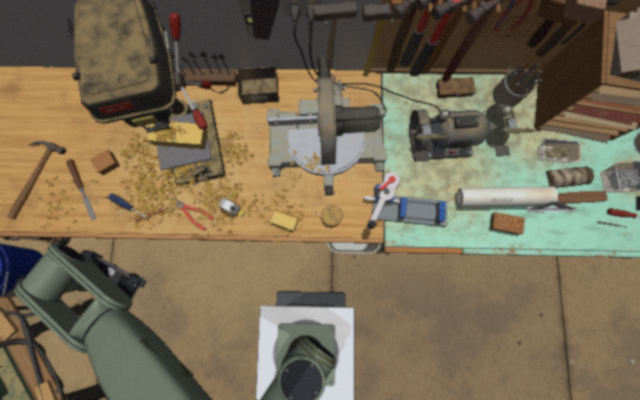

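View pics/scene0.png

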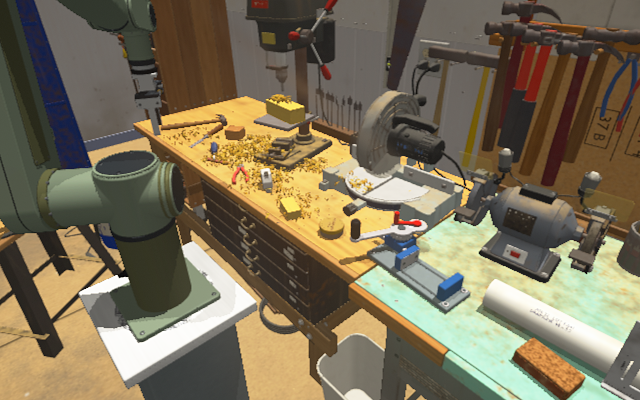

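The top view shows the block at (284,220), the clamp around (415,210) with the knob at about (370,225), the red lever at about (390,180), the tin at (331,215) and the tape at (229,207). I'll get coarse positions first.

```bash
cat > h.py <<'E'
from cell import *
import cv2,numpy as np
def cam(n):
    if n=='wrist':
        s=state();T=np.eye(4);T[:3,:3]=s['ee_rot'];T[:3,3]=s['tcp_pos']
        im=read_camera(n);c=calibration(n);return im,c['mtx'],T@c['mount']
    c=calibration(n);return read_camera(n),c['mtx'],c['pose']
def cast(px,K,P,z):
    px=np.atleast_2d(np.float64(px));d=np.c_[px,np.ones(len(px))]@np.linalg.inv(K).T@P[:3,:3].T
    o=P[:3,3];return o+d*((z-o[2])/d[:,2])[:,None]
def mask(im,lo,hi):return cv2.inRange(cv2.cvtColor(im,cv2.COLOR_BGR2HSV),np.array(lo),np.array(hi))
def blobs(m,a=15):
    n,l,st,c=cv2.connectedComponentsWithStats(m)
    return [(st[i].tolist(),c[i].round(1).tolist(),l==i) for i in range(1,n) if st[i][4]>=a]
def rows(target,yaw=None):
    """remaining shift in tool axes in mm"""
    s=state();return s['ee_rot'].T@(np.array(target)-s['tcp_pos'])/.04
E
python3 - <<'E'
from h import *
im,K,P=cam('top')
for px,z in(((284,220),.03),((331,215),.028),((229,207),.06),((371,225),.12),((388,184),.107),((441,211),.054),((408,209),.054)):print(px,cast(px,K,P,z).round(3))
E
```

```text
(284, 220) [[0.442 0.083 0.03 ]]
(331, 215) [[ 0.462 -0.08   0.028]]
(229, 207) [[0.479 0.27  0.06 ]]
(371, 225) [[ 0.418 -0.206  0.12 ]]
(388, 184) [[ 0.558 -0.265  0.107]]
(441, 211) [[ 0.479 -0.453  0.054]]
(408, 209) [[ 0.484 -0.341  0.054]]
```

{"fn": "send_rows", "kwargs": {
  "deltas": [
    [-0.9,-0.77,0,0,0,0,0],
    [-0.9,-0.77,0,0,0,0,0],
    [-0.9,-0.77,0,0,0,0,0],
    [-0.9,-0.77,0,0,0,0,0],
    [-0.9,-0.77,0,0,0,0,0],
    [-0.9,-0.77,0,0,0,0,0],
    [-0.9,-0.77,0,0,0,0,0],
    [-0.9,-0.77,0,0,0,0,0],
    [-0.9,-0.77,0,0,0,0,0],
    [-0.9,-0.77,0,0,0,0,0],
    [0,0,0,0,0,1,0],
    [0,0,0,0,0,1,0],
    [0,0,0,0,0,1,0],
    [0,0,0,0,0,1,0],
    [0,0,0,0,0,1,0],
    [0,0,0,0,0,1,0],
    [0,0,0,0,0,1,0],
    [0,0,0,0,0,1,0],
    [0,0,0,0,0,0,0]
  ]
}}

```text
t: 2.52
tcp_pos: [0.4392, 0.0883, 0.2052]
ee_rot: [[-0.016, 1.0, -0.001], [1.0, 0.016, -0.0], [-0.0, -0.001, -1.0]]
wrist_force: [0.7, -0.0, 1.1]
gripper_width: 1.003
gripper_force: 0.0
```

```bash
python3 - <<'E'
from h import *
s=state();print(s['t'],s['tcp_pos'],np.round(s['ee_rot'],3).tolist(),s['qpos'].round(2))
im,K,P=cam('wrist');cv2.imwrite('pics/w1.png',im)
m=mask(im,(20,110,100),(35,255,255))
for b in sorted(blobs(m,800),key=lambda b:-b[0][4])[:4]:
    print(b[0],b[1]);c=max(cv2.findContours(b[2].astype('u1'),0,2)[0],key=cv2.contourArea)
    print(cv2.boxPoints(cv2.minAreaRect(c)).round(),cast(cv2.boxPoints(cv2.minAreaRect(c)),K,P,.03).round(4))
E
```

```text
2.525 [0.43915176 0.08828897 0.20517685] [[-0.016, 1.0, -0.001], [1.0, 0.016, -0.0], [-0.0, -0.001, -1.0]] [ 0.   -0.07  1.84 -0.    1.38 -0.01]
[270, 0, 370, 280, 50245] [442.5, 100.2]
[[270.   0.]
 [639.   0.]
 [639. 279.]
 [270. 279.]] [[ 0.3942  0.2538  0.03  ]
 [ 0.7226  0.2592  0.03  ]
 [ 0.7956 -0.0151  0.03  ]
 [ 0.3887 -0.0223  0.03  ]]
[305, 292, 64, 48, 1563] [335.1, 316.0]
[[305. 339.]
 [305. 292.]
 [368. 292.]
 [368. 339.]] [[ 0.428  -0.0991  0.03  ]
 [ 0.4275 -0.0377  0.03  ]
 [ 0.4978 -0.0364  0.03  ]
 [ 0.5013 -0.0978  0.03  ]]
[369, 378, 74, 22, 1182] [409.0, 387.3]
[[369. 378.]
 [442. 378.]
 [442. 399.]
 [369. 399.]] [[ 0.5055 -0.1527  0.03  ]
 [ 0.5935 -0.1511  0.03  ]
 [ 0.5971 -0.1824  0.03  ]
 [ 0.5073 -0.184   0.03  ]]
```

View pics/w1.png

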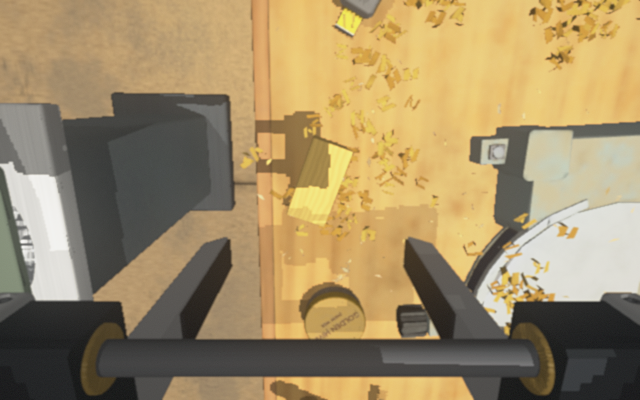

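The wrist view shows the block's top face with corners at about (317,137), (352,151), (323,225) and (289,212). The gripper's shadow falls across it. The tin is at (335,318).

```bash
python3 - <<'E'
from h import *
im,K,P=cam('wrist')
q=cast([(317,137),(352,151),(323,225),(289,212)],K,P,.03);print(q.round(4))
c=q.mean(0);v=(q[0]+q[1]-q[2]-q[3])/2;w=(q[1]+q[2]-q[0]-q[3])/2
print(c,np.linalg.norm(v),np.linalg.norm(w),np.degrees(np.arctan2(v[1],v[0])),np.degrees(np.arctan2(w[1],w[0])))
cv2.imwrite('pics/w2.png',cv2.resize(im[120:240,260:400],None,fx=5,fy=5))
E
```

```text
[[0.4381 0.1337 0.03  ]
 [0.4731 0.1206 0.03  ]
 [0.446  0.042  0.03  ]
 [0.4102 0.0558 0.03  ]]
[0.44184751 0.08802728 0.03      ] 0.08298104711010948 0.03791000937566435 70.62980558276128 -20.79106271018929
```

View pics/w2.png

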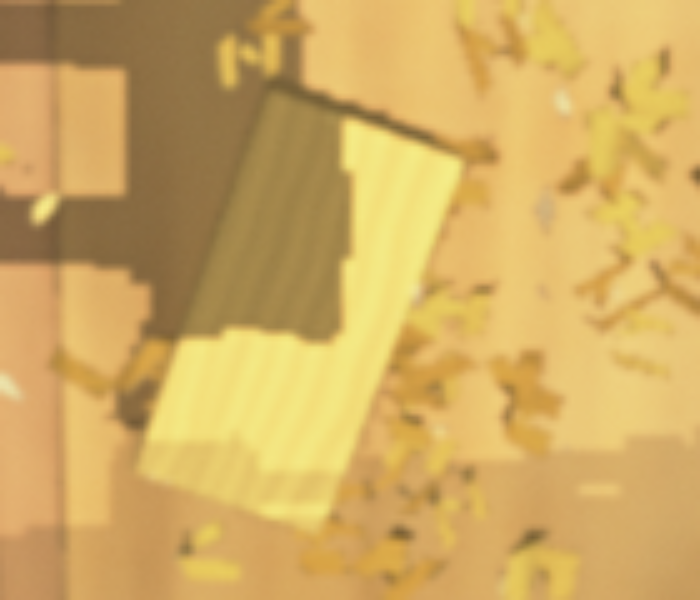

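{"fn": "send_rows", "kwargs": {
  "deltas": [
    [0,0.05,0,0,0,0.9,0],
    [0,0,0.5,0,0,0.9,0],
    [0,0,0.9,0,0,0.9,0],
    [0,0,1,0,0,0,0],
    [0,0,1,0,0,0,0],
    [0,0,0.8,0,0,0,0],
    [0,0,0.5,0,0,0,0],
    [0,0,0.25,0,0,0,0],
    [0,0,0,0,0,0,0.8],
    [0,0,0,0,0,0,0.8],
    [0,0,0,0,0,0,0.8],
    [0,0,0,0,0,0,0.8],
    [0,0,0,0,0,0,0.8]
  ],
  "force": 30
}}

```text
t: 4.25
tcp_pos: [0.4417, 0.0884, 0.0078]
ee_rot: [[0.355, 0.935, 0.001], [0.935, -0.355, -0.0], [0.0, 0.001, -1.0]]
wrist_force: [-0.5, 0.1, 0.0]
gripper_width: 0.508
gripper_force: 0.0
```

{"fn": "send_rows", "kwargs": {
  "deltas": [
    [0,0,0,0,0,0,0.8],
    [0,0,0,0,0,0,0.8],
    [0,0,-0.6,0,0,0,0.8],
    [0,0,-0.9,0,0,-0.6,0.8],
    [0,0,-1,0,0,-0.6,0.8],
    [0,0,-1,0,0,-0.6,0.8],
    [0,0,-0.8,0,0,-0.5,0.8],
    [-0.9,-0.1,0,0,0,0,0.8],
    [-0.9,0,0,0,0,0,0.8],
    [-0.9,0,0,0,0,0,0.8],
    [-0.9,0,0,0,0,0,0.8],
    [-0.9,0,0,0,0,0,0.8],
    [-0.9,0,0,0,0,0,0.8],
    [-0.9,0,0,0,0,0,0.8],
    [-0.9,0,0,0,0,0,0.8],
    [-0.9,0.4,-0.8,0,0,0,0.8],
    [-0.9,0.4,-0.8,0,0,0,0.8],
    [-0.9,0.4,-0.8,0,0,0,0.8],
    [0,0.3,-0.8,0,0,0,0.8],
    [0,0,0,0,0,0,0.8]
  ]
}}

```text
t: 6.75
tcp_pos: [0.4822, -0.311, 0.3096]
ee_rot: [[0.042, 0.999, 0.004], [0.999, -0.042, -0.003], [-0.003, 0.004, -1.0]]
wrist_force: [-0.1, 0.1, -0.8]
gripper_width: 0.446
gripper_force: 29.8
```

```bash
python3 - <<'E'
from h import *
im,K,P=cam('wrist');cv2.imwrite('pics/w3.png',im)
s=state();print(s['tcp_pos'],s['gripper_width'])
for nm,lo,hi in(('blue',(100,90,50),(125,255,255)),('red',(0,150,90),(8,255,255)),('red2',(172,150,90),(180,255,255))):
    for b in sorted(blobs(mask(im,lo,hi),100),key=lambda b:-b[0][4])[:4]:print(nm,b[0],b[1])
E
```

```text
[ 0.48092045 -0.30975584  0.30730018] 0.4436830208143872
blue [297, 168, 55, 11, 517] [321.9, 173.3]
red [368, 102, 43, 49, 511] [386.7, 124.7]
```

View pics/w3.png

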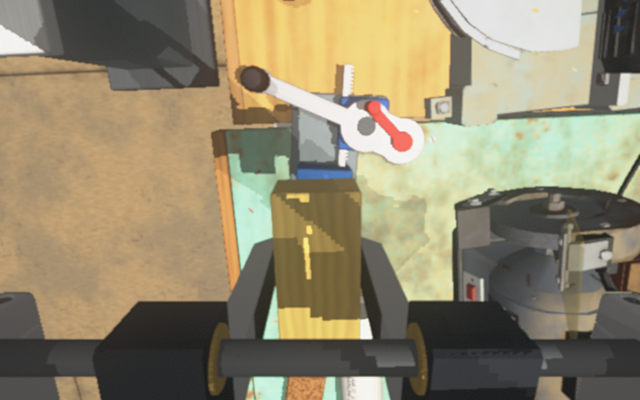

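Wrist view: knob at (256,79), ratchet axis at (366,126), lever pivot at (402,141), peg at (374,107), sliding jaw at about (324,174). The held block hides the fixed jaw. I'll get the fixed jaw and plate direction from the initial top and scene pictures.

```bash
python3 - <<'E'
from h import *
s=state();im,K,P=cam('wrist')
for n,px,z in(('knob',(256,79),.121),('axis',(366,126),.085),('pivot',(402,141),.085),('peg',(374,107),.107)):print(n,cast(px,K,P,z)[0].round(4))
for n in('top','scene'):
    im=cv2.imread(f'pics/{n}0.png');c=calibration(n)
    for b in sorted(blobs(mask(im,(100,130,60),(125,255,255)),25),key=lambda b:-b[0][4])[:6]:
        print(n,b[0],b[1],cast(b[1],c['mtx'],c['pose'],.054)[0].round(4))
t=cv2.imread('pics/top0.png')[165:240,360:455];sc=cv2.imread('pics/scene0.png')[210:320,340:480]
o=np.vstack([cv2.resize(t,(475,375*1//1)),np.zeros((5,475,3),'u1')]);
cv2.imwrite('pics/c.png',np.hstack([cv2.resize(t,(380,300)),cv2.resize(sc,(420,300))]))
E
```

```text
knob [ 0.4255 -0.2074  0.121 ]
axis [ 0.5369 -0.2593  0.085 ]
pivot [ 0.5771 -0.2774  0.085 ]
peg [ 0.5423 -0.2388  0.107 ]
top [0, 245, 10, 27, 105] [4.8, 257.1] [0.2945 1.0216 0.054 ]
top [439, 202, 6, 19, 92] [441.4, 211.2] [ 0.4783 -0.4538  0.054 ]
top [400, 198, 6, 19, 82] [402.8, 207.2] [ 0.4897 -0.3235  0.054 ]
top [0, 256, 3, 21, 51] [0.8, 266.0] [0.2647 1.0301 0.054 ]
scene [16, 0, 73, 161, 2102] [52.5, 85.1] [0.2154 2.0899 0.054 ]
scene [439, 273, 24, 18, 210] [451.7, 281.7] [ 0.4764 -0.4601  0.054 ]
scene [600, 60, 30, 57, 195] [611.7, 87.5] [ 2.4621 -0.2082  0.054 ]
scene [62, 153, 29, 16, 183] [74.2, 162.2] [0.0226 0.8187 0.054 ]
scene [100, 235, 18, 14, 133] [109.0, 241.5] [-0.0398  0.2271  0.054 ]
scene [396, 245, 23, 14, 126] [406.9, 251.5] [ 0.4895 -0.3256  0.054 ]
```

View pics/c.png

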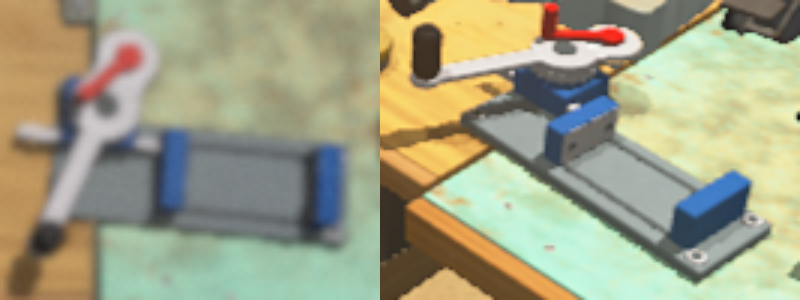

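```bash
python3 - <<'E'
from h import *
im,K,P=cam('wrist')
ys,xs=np.nonzero(mask(im,(100,90,50),(125,255,255))[160:190,290:360]);ys+=160;xs+=290
for c in range(298,354,8):print(c,ys[xs==c].min() if (xs==c).any() else 0,end='; ')
b=[(c,ys[xs==c].min()) for c in range(300,350) if (xs==c).any()]
f=np.polyfit(*np.float64(b).T,1);e=cast([(300,np.polyval(f,300)),(350,np.polyval(f,350)),(xs.min(),173),(xs.max(),173)],K,P,.054);print(f,e.round(4),np.degrees(np.arctan2(*(e[1]-e[0])[[1,0]])))
g=cv2.cvtColor(im,cv2.COLOR_BGR2HSV);print(im[172,290:360:6].tolist())
s=state();print(s['tcp_pos'],np.degrees(np.arctan2(*s['ee_rot'][[1,0],1])))
E
```

```text
298 0; 306 171; 314 171; 322 172; 330 172; 338 173; 346 173; [5.22448980e-02 1.55046531e+02] [[ 0.4582 -0.311   0.054 ]
 [ 0.5195 -0.3167  0.054 ]
 [ 0.4568 -0.3138  0.054 ]
 [ 0.5244 -0.3165  0.054 ]] -5.312977010909555
[[170, 208, 182], [78, 84, 80], [149, 103, 71], [145, 103, 72], [139, 98, 71], [122, 89, 70], [123, 90, 70], [111, 86, 71], [103, 82, 72], [98, 81, 72], [94, 79, 73], [176, 182, 175]]
[ 0.47968111 -0.30854713  0.30515039] -2.37473075740782
```

{"fn": "send_rows", "kwargs": {
  "deltas": [
    [-0.5,0.1,0,0,0,0.33,0.8],
    [-0.8,0.1,0.4,0,0,0,0.8],
    [-0.7,0.08,1,0,0,0,0.8],
    [0,0,1,0,0,0,0.8],
    [0,0,1,0,0,0,0.8],
    [0,0,0.8,0,0,0,0.8],
    [0,0,0.4,0,0,0,0.8],
    [0,0,0,0,0,0,0.8],
    [0,0,0,0,0,0,0.8]
  ]
}}

```text
t: 8.02
tcp_pos: [0.4867, -0.3913, 0.125]
ee_rot: [[0.088, 0.996, 0.002], [0.996, -0.088, -0.002], [-0.002, 0.002, -1.0]]
wrist_force: [0.7, -0.1, -1.2]
gripper_width: 0.444
gripper_force: 29.8
```

```bash
python3 - <<'E'
from h import *
sc=read_camera('scene');cv2.imwrite('pics/s2.png',cv2.resize(sc[170:330,340:500],(600,600)))
s=state();print(s['tcp_pos'],s['gripper_width'],np.degrees(np.arctan2(*s['ee_rot'][[1,0],1])),rows((.484,-.389,.025)))
E
```

```text
[ 0.48689342 -0.3913967   0.12544658] 0.4446248838665072 -5.049524173046776 [ 0.05955807 -0.08414435  2.51080504]
```

View pics/s2.png

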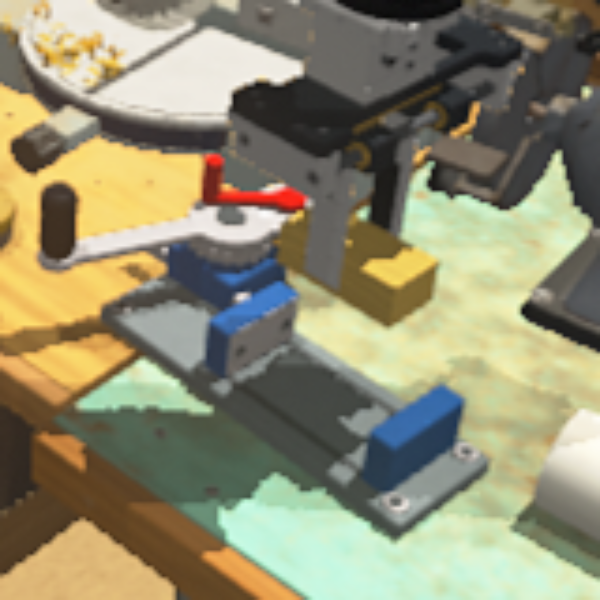

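The block hangs 0.1 m above the bed between the jaws and in line with them. I'll lower it and release.

{"fn": "send_rows", "kwargs": {
  "deltas": [
    [0.06,-0.08,0.8,0,0,0,0.8],
    [0,0,0.9,0,0,0,0.8],
    [0,0,0.6,0,0,0,0.8],
    [0,0,0.2,0,0,0,0.8],
    [0,0,0,0,0,0,0.8],
    [0,0,0,0,0,0,0.8]
  ]
}}

```text
t: 8.82
tcp_pos: [0.484, -0.3887, 0.0254]
ee_rot: [[0.088, 0.996, 0.002], [0.996, -0.088, -0.003], [-0.002, 0.003, -1.0]]
wrist_force: [0.9, -0.1, -0.4]
gripper_width: 0.449
gripper_force: 29.8
```

{"fn": "send_rows", "kwargs": {
  "deltas": [
    [0,0,0.07,0,0,0,0.8],
    [0,0,0,0,0,0,0.8],
    [0,0,0,0,0,0,0.3],
    [0,0,0,0,0,0,0.2],
    [0,0,0,0,0,0,0.2],
    [0,0,-0.6,0,0,0,0.2],
    [0,0,-1,0,0,0,0.2],
    [0,0,-1,0,0,0,0.4],
    [0,0,-1,0,0,0,0.6],
    [1,0,-1,0,0,0,0.8],
    [1,0.1,0,0,0,0,1],
    [1,0.1,0,0,0,0,1],
    [0,0,0,0,0,0,1],
    [0,0,0,0,0,0,1]
  ]
}}

```text
t: 10.58
tcp_pos: [0.5013, -0.269, 0.2045]
ee_rot: [[0.088, 0.996, -0.0], [0.996, -0.088, -0.0], [-0.001, -0.0, -1.0]]
wrist_force: [0.4, -0.5, 0.4]
gripper_width: 0.091
gripper_force: 0.0
```

```bash
python3 - <<'E'
from h import *
im,K,P=cam('wrist')
sc=read_camera('scene');cv2.imwrite('pics/s3.png',np.vstack([cv2.resize(sc[200:310,340:480],(350,275)),cv2.resize(im,(350,219))]))
cv2.imwrite('pics/w4.png',im)
s=state();print(s['t'],s['tcp_pos'],s['gripper_width'])
np.savez('w4.npz',K=K,P=P)
E
```

```text
10.675 [ 0.50117282 -0.26969635  0.20441506] 0.016340739957916465
```

View pics/s3.png

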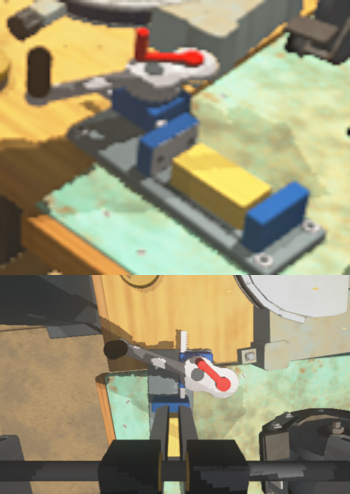

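The block lies flat between the jaws. In the lower wrist picture the knob is at about (210,137) full-scale and the lever at about (385,180). Next I'll refine the peg and knob positions.

```bash
python3 - <<'E'
from h import *
im=cv2.imread('pics/w4.png');d=np.load('w4.npz');K,P=d['K'],d['P']
m=mask(im,(0,150,90),(8,255,255))
for b in blobs(m,80):
    print(b[0],b[1]);ys,xs=np.nonzero(b[2]);u=np.c_[xs,ys]
    pk=u[np.argmin(xs+ys)];print('peg tl',pk,'pivot br',u[np.argmax(xs+ys)])
k=(im.max(2)<45).astype('u1');k[:, :150]=0;k[:100]=0;k[180:]=0;k[:,280:]=0
for b in blobs(k,100):print('knob',b[0],b[1],cast(b[1],K,P,.121)[0].round(4))
for px,z in(((364,159),.107),((360,183),.085),((406,198),.085),((210,137),.121)):print(px,cast(px,K,P,z)[0].round(4))
cv2.imwrite('pics/z.png',cv2.resize(im[110:240,180:460],None,fx=2.8,fy=2.8))
E
```

```text
[361, 156, 60, 56, 1087] [392.8, 185.2]
peg tl [365 157] pivot br [418 206]
(364, 159) [ 0.5409 -0.2361  0.107 ]
(360, 183) [ 0.5389 -0.2604  0.085 ]
(406, 198) [ 0.5781 -0.2772  0.085 ]
(210, 137) [ 0.428  -0.2078  0.121 ]
```

View pics/z.png

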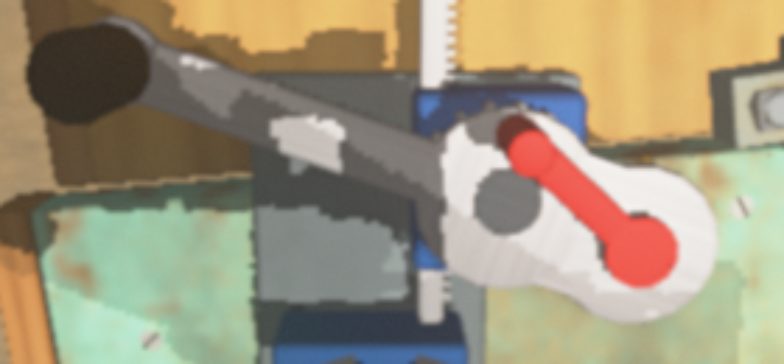

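Crop: the peg's top centre is at full-scale pixel (371,164), the axis at (361,181), the lever pivot at (408.6,200) and the knob top at (208,141).

```bash
python3 - <<'E'
from h import *
d=np.load('w4.npz');K,P=d['K'],d['P']
for px,z in(((371,164),.107),((361,181),.085),((408.6,200),.085),((208,141),.126)):print(px,cast(px,K,P,z)[0].round(4))
print(rows((.548,-.212,.087)))
E
```

```text
(371, 164) [ 0.5461 -0.2405  0.107 ]
(361, 181) [ 0.5399 -0.2587  0.085 ]
(408.6, 200) [ 0.5803 -0.2792  0.085 ]
(208, 141) [ 0.4276 -0.2101  0.126 ]
[1.541574   1.03875917 2.93462053]
```

{"fn": "send_rows", "kwargs": {
  "deltas": [
    [0.8,0.5,0,0,0,0,1],
    [0.7,0.49,0,0,0,0,1],
    [0,0,1,0,0,0,1],
    [0,0,1,0,0,0,1],
    [0,0,0.7,0,0,0,1],
    [0,0,0.2,0,0,0,1],
    [0,0,0,0,0,0,1],
    [-0.2,0,0,0,0,0,1],
    [-0.2,-0.1,0,0,0,0,1],
    [-0.2,-0.1,0,0,0,0,1],
    [-0.2,-0.1,0,0,0,0,1],
    [-0.2,-0.05,0,0,0,0,1],
    [-0.2,0,0,0,0,0,1],
    [-0.2,0,0,0,0,0,1],
    [0,0,0,0,0,0,1]
  ]
}}

```text
t: 12.55
tcp_pos: [0.527, -0.267, 0.0883]
ee_rot: [[0.088, 0.996, -0.001], [0.996, -0.088, 0.001], [0.001, -0.001, -1.0]]
wrist_force: [-1.7, 3.0, 0.9]
gripper_width: 0.002
gripper_force: 1.6
```

{"fn": "send_rows", "kwargs": {
  "deltas": [
    [0.3,0,0,0,0,0,1],
    [0,0,-1,0,0,0,1],
    [0,0,-1,0,0,0,1],
    [-0.2,-0.7,-0.8,0,0,0,0.9],
    [0,0,0,0,0,0,0.9]
  ]
}}

```text
t: 13.18
tcp_pos: [0.5014, -0.2624, 0.2047]
ee_rot: [[0.089, 0.996, 0.007], [0.996, -0.089, -0.006], [-0.006, 0.008, -1.0]]
wrist_force: [1.2, 0.3, 0.6]
gripper_width: 0.097
gripper_force: 0.0
```

```bash
python3 - <<'E'
from h import *
im,K,P=cam('wrist')
cv2.imwrite('pics/z2.png',cv2.resize(im[100:250,180:460],None,fx=2.8,fy=2.8))
s=state();print(s['t'],s['tcp_pos'])
np.savez('w5.npz',K=K,P=P)
E
```

```text
13.225 [ 0.50086631 -0.26133321  0.20238696]
```

View pics/z2.png

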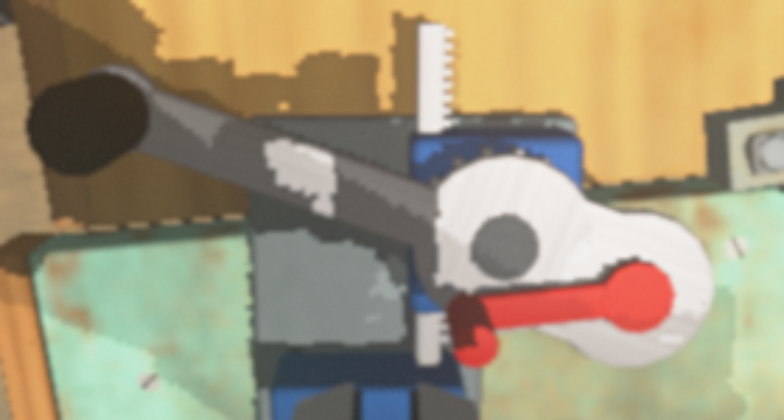

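The lever has crossed to the jaw side: its peg top is at (349,224) and the pivot at (408,206). The knob top is at (208.6,145.7).

```bash
python3 - <<'E'
from h import *
d=np.load('w5.npz');K,P=d['K'],d['P']
a=[cast(p,K,P,z)[0] for p,z in(((349,224.3),.107),((361,188),.085),((407.9,206),.085),((208.6,145.7),.121))]
print(np.round(a,4))
ang=lambda u,v:np.degrees(np.arctan2(*(v-u)[[1,0]]))
print('handle',ang(a[2],a[1]),ang(a[1],a[3]),'lever',ang(a[2],a[0]))
print(state()['tcp_pos'],rows((.425,-.207,.16)))
E
```

```text
[[ 0.5267 -0.2832  0.107 ]
 [ 0.5406 -0.2591  0.085 ]
 [ 0.5809 -0.279   0.085 ]
 [ 0.4269 -0.2077  0.121 ]]
handle 153.60683645301683 155.6839060418946 lever -175.53069359166543
[ 0.50086631 -0.26133321  0.20238696] [ 1.18872048 -2.01385215  1.04719839]
```

{"fn": "send_rows", "kwargs": {
  "deltas": [
    [0.4,-0.7,0,0,0,0,0],
    [0.4,-0.7,0,0,0,0,0],
    [0.4,-0.6,0,0,0,0,0],
    [0,0,0,0,0,0,0],
    [0,0,0,0,0,0,0],
    [0,0,1,0,0,0,0],
    [0,0,1,0,0,0,0],
    [0,0,0.7,0,0,0,0],
    [0,0,0.25,0,0,0,0],
    [0,0,0,0,0,0,1],
    [0,0,0,0,0,0,1],
    [0,0,0,0,0,0,1],
    [0,0,0,0,0,0,1],
    [0,0,0,0,0,0,1],
    [0,0,0,0,0,0,1],
    [0,0,0,0,0,0,1]
  ],
  "force": 30
}}

```text
t: 15.22
tcp_pos: [0.4242, -0.2057, 0.0827]
ee_rot: [[0.088, 0.996, -0.0], [0.996, -0.088, -0.0], [-0.0, -0.0, -1.0]]
wrist_force: [-0.6, 0.2, 0.0]
gripper_width: 0.295
gripper_force: 0.9
```

```bash
cat > arc.py <<'E'
import numpy as np
def arc(a,b,n,yaw=-5.05,R=.13):
    t=np.radians(175+np.degrees(np.linspace(a,b,n+1)));p=R*np.c_[np.cos(t),np.sin(t)]
    c,s=np.cos(np.radians(yaw)),np.sin(np.radians(yaw));d=np.diff(p,axis=0)/.04
    return np.c_[d@[-s,c],d@[c,s]].round(3).tolist()
E
python3 - <<'E'
from arc import *
print(arc(-.35,.63,6));print(arc(.63,-.63,7));print(arc(-.63,.63,8))
E
```

```text
[[-0.511, -0.14], [-0.527, -0.055], [-0.529, 0.031], [-0.517, 0.117], [-0.491, 0.2], [-0.452, 0.277]]
[[0.501, -0.301], [0.547, -0.206], [0.575, -0.105], [0.584, -0.001], [0.575, 0.104], [0.547, 0.205], [0.501, 0.3]]
[[-0.436, -0.267], [-0.472, -0.196], [-0.497, -0.119], [-0.51, -0.04], [-0.51, 0.041], [-0.497, 0.12], [-0.472, 0.197], [-0.435, 0.268]]
```

{"fn": "send_rows", "kwargs": {
  "deltas": [
    [0,0,0,0,0,0,1],
    [0,0,0,0,0,0,1]
  ]
}}

```text
t: 15.48
tcp_pos: [0.4237, -0.2055, 0.0826]
ee_rot: [[0.088, 0.996, -0.001], [0.996, -0.088, 0.0], [0.0, -0.001, -1.0]]
wrist_force: [-2.6, 0.3, 2.7]
gripper_width: 0.265
gripper_force: 30.0
```

{"fn": "send_rows", "kwargs": {
  "deltas": [
    [-0.51,-0.14,0,0,0,0,1],
    [-0.53,-0.055,0,0,0,0,1],
    [-0.53,0.03,0,0,0,0,1],
    [-0.52,0.12,0,0,0,0,1],
    [-0.49,0.2,0,0,0,0,1],
    [-0.45,0.28,0,0,0,0,1],
    [0,0,0,0,0,0,1]
  ]
}}

```text
t: 16.35
tcp_pos: [0.4309, -0.3291, 0.0826]
ee_rot: [[0.089, 0.996, -0.0], [0.996, -0.089, -0.001], [-0.001, -0.0, -1.0]]
wrist_force: [-3.1, -0.5, 3.9]
gripper_width: 0.269
gripper_force: 30.0
```

{"fn": "send_rows", "kwargs": {
  "deltas": [
    [0.5,-0.3,0,0,0,0,1],
    [0.55,-0.21,0,0,0,0,1],
    [0.575,-0.105,0,0,0,0,1],
    [0.585,0,0,0,0,0,1],
    [0.575,0.105,0,0,0,0,1],
    [0.55,0.205,0,0,0,0,1],
    [0.5,0.3,0,0,0,0,1],
    [0,0,0,0,0,0,1],
    [-0.44,-0.27,0,0,0,0,1],
    [-0.47,-0.2,0,0,0,0,1],
    [-0.5,-0.12,0,0,0,0,1],
    [-0.51,-0.04,0,0,0,0,1],
    [-0.51,0.04,0,0,0,0,1],
    [-0.5,0.12,0,0,0,0,1],
    [-0.47,0.2,0,0,0,0,1],
    [-0.44,0.27,0,0,0,0,1],
    [0,0,0,0,0,0,1]
  ]
}}

```text
t: 18.48
tcp_pos: [0.4314, -0.33, 0.0826]
ee_rot: [[0.089, 0.996, 0.001], [0.996, -0.089, -0.001], [-0.001, 0.001, -1.0]]
wrist_force: [0.9, 1.1, 2.2]
gripper_width: 0.269
gripper_force: 30.0
```

```bash
python3 - <<'E'
from h import *
s=state();print(s['tcp_pos'],s['wrist_force'])
im,K,P=cam('scene')
for b in sorted(blobs(mask(im[200:330,340:480],(100,110,50),(125,255,255)),25),key=lambda b:-b[0][4])[:6]:print(b[0],b[1])
for b in sorted(blobs(mask(im[200:330,340:480],(20,130,120),(32,255,255)),100),key=lambda b:-b[0][4])[:3]:print('y',b[0],b[1])
E
```

```text
[ 0.43142847 -0.32999207  0.08263641] [0.90484279 1.13105138 2.1527911 ]
[99, 73, 24, 28, 356] [111.0, 85.4]
[68, 51, 19, 15, 92] [77.0, 56.3]
[67, 36, 9, 13, 78] [71.0, 42.1]
y [0, 0, 44, 71, 1499] [15.2, 40.6]
y [73, 60, 37, 25, 424] [90.4, 71.6]
```

The jaw is moving. I'll keep swinging.

{"fn": "send_rows", "kwargs": {
  "deltas": [
    [0.5,-0.3,0,0,0,0,1],
    [0.55,-0.21,0,0,0,0,1],
    [0.575,-0.105,0,0,0,0,1],
    [0.585,0,0,0,0,0,1],
    [0.575,0.105,0,0,0,0,1],
    [0.55,0.205,0,0,0,0,1],
    [0.5,0.3,0,0,0,0,1],
    [0,0,0,0,0,0,1],
    [-0.44,-0.27,0,0,0,0,1],
    [-0.47,-0.2,0,0,0,0,1],
    [-0.5,-0.12,0,0,0,0,1],
    [-0.51,-0.04,0,0,0,0,1],
    [-0.51,0.04,0,0,0,0,1],
    [-0.5,0.12,0,0,0,0,1],
    [-0.47,0.2,0,0,0,0,1]
  ]
}}

```text
t: 20.4
tcp_pos: [0.4201, -0.3075, 0.0826]
ee_rot: [[0.089, 0.996, -0.002], [0.996, -0.089, 0.006], [0.006, -0.003, -1.0]]
wrist_force: [1.0, 8.8, 7.0]
gripper_width: 0.267
gripper_force: 30.0
```

{"fn": "send_rows", "kwargs": {
  "deltas": [
    [-0.44,0.27,0,0,0,0,1],
    [0,0,0,0,0,0,1]
  ]
}}

```text
t: 20.65
tcp_pos: [0.43, -0.3276, 0.0826]
ee_rot: [[0.089, 0.996, -0.001], [0.996, -0.089, 0.004], [0.003, -0.001, -1.0]]
wrist_force: [0.5, 4.8, 4.2]
gripper_width: 0.268
gripper_force: 30.0
```

{"fn": "send_rows", "kwargs": {
  "deltas": [
    [0.5,-0.3,0,0,0,0,1],
    [0.55,-0.21,0,0,0,0,1],
    [0.575,-0.105,0,0,0,0,1],
    [0.585,0,0,0,0,0,1],
    [0.575,0.105,0,0,0,0,1],
    [0.55,0.205,0,0,0,0,1],
    [0.5,0.3,0,0,0,0,1],
    [0,0,0,0,0,0,1],
    [-0.44,-0.27,0,0,0,0,1],
    [-0.47,-0.2,0,0,0,0,1],
    [-0.5,-0.12,0,0,0,0,1],
    [-0.51,-0.04,0,0,0,0,1],
    [-0.51,0.04,0,0,0,0,1],
    [-0.5,0.12,0,0,0,0,1],
    [-0.47,0.2,0,0,0,0,1]
  ]
}}

```text
t: 22.52
tcp_pos: [0.42, -0.3074, 0.0826]
ee_rot: [[0.089, 0.996, -0.002], [0.996, -0.089, 0.007], [0.007, -0.002, -1.0]]
wrist_force: [3.0, 8.1, 6.1]
gripper_width: 0.266
gripper_force: 30.0
```

{"fn": "send_rows", "kwargs": {
  "deltas": [
    [-0.44,0.27,0,0,0,0,1],
    [0,0,0,0,0,0,1]
  ]
}}

```text
t: 22.78
tcp_pos: [0.4298, -0.3273, 0.0827]
ee_rot: [[0.089, 0.996, -0.001], [0.996, -0.089, 0.005], [0.005, -0.001, -1.0]]
wrist_force: [-0.5, 4.8, 4.2]
gripper_width: 0.269
gripper_force: 30.0
```

```bash
python3 - <<'E'
from h import *
im,K,P=cam('scene')
for b in sorted(blobs(mask(im[200:330,340:480],(100,110,50),(125,255,255)),25),key=lambda b:-b[0][4])[:6]:print(b[0],b[1])
for b in sorted(blobs(mask(im[200:330,340:480],(20,130,120),(32,255,255)),100),key=lambda b:-b[0][4])[:3]:print('y',b[0],b[1])
E
```

```text
[99, 73, 24, 28, 353] [111.0, 85.3]
[67, 51, 20, 15, 98] [76.6, 56.6]
[65, 36, 11, 13, 84] [70.5, 42.2]
y [0, 0, 44, 72, 1472] [15.0, 40.9]
y [73, 60, 37, 25, 421] [90.3, 71.6]
```

{"fn": "send_rows", "kwargs": {
  "deltas": [
    [0,0,0,0,0,0,0.4],
    [0,0,0,0,0,0,0.4],
    [0,0,0,0,0,0,0.4],
    [0,0,-0.8,0,0,0,0.4],
    [0,0,-1,0,0,0,0.4],
    [0,0,-1,0,0,0,0.4],
    [0.6,0.5,-0.6,0,0,0,0.4],
    [0.9,0.7,0,0,0,0,0.4],
    [0.5,0.7,0,0,0,0,0.4],
    [0,0,0,0,0,0,0.4],
    [0,0,0,0,0,0,0.4]
  ]
}}

```text
t: 24.2
tcp_pos: [0.5125, -0.2558, 0.2184]
ee_rot: [[0.088, 0.996, -0.001], [0.996, -0.088, -0.0], [-0.0, -0.001, -1.0]]
wrist_force: [-0.3, 0.1, -1.1]
gripper_width: 0.6
gripper_force: 0.0
```

```bash
python3 - <<'E'
from h import *
s=state();print(s['tcp_pos'],s['wrist_force'])
im,K,P=cam('wrist')
for b in blobs(mask(im,(0,150,70),(8,255,255)),150):
    c=np.vstack(cv2.findContours(b[2].astype('u1'),0,2)[0]);q=cv2.boxPoints(cv2.minAreaRect(c));w=cast(q,K,P,.085)
    ys,xs=np.nonzero(b[2]);vx,vy=cv2.fitLine(c,2,0,.01,.01)[:2].ravel()
    print(b[0],b[1],cast(b[1],K,P,.085)[0].round(4),w.round(4)[:,:2].tolist(),'dir',vx,vy)
g=(np.abs(im.astype(int)-[128,128,128]).max(2))
sc,K,P=cam('scene');sc=sc[200:330,340:480]
for nm,lo,hi in(('b',(100,110,50),(125,255,255)),('y',(20,110,90),(32,255,255))):
  for b in sorted(blobs(mask(sc,lo,hi),40),key=lambda b:-b[0][4])[:4]:
    c=np.vstack(cv2.findContours(b[2].astype('u1'),0,2)[0]);print(nm,b[0],b[1],cv2.approxPolyDP(cv2.convexHull(c),2,True)[:,0].tolist())
E
```

```text
[ 0.51250812 -0.25577526  0.21837102] [-0.34473053  0.08085629 -1.08096356]
[355, 160, 50, 58, 906] [382.0, 184.9] [ 0.5711 -0.2539  0.085 ] [[0.5373, -0.2676], [0.5813, -0.2281], [0.5951, -0.2437], [0.5511, -0.2842]] dir 0.6169077 -0.7870355
[353, 222, 14, 14, 159] [359.4, 228.7] [ 0.5486 -0.2941  0.085 ] [[0.543, -0.287], [0.555, -0.288], [0.5544, -0.3009], [0.5423, -0.2999]] dir 0.6379613 0.7700684
b [98, 73, 25, 28, 346] [111.2, 85.0] [[121, 75], [120, 88], [102, 100], [98, 92], [99, 85], [116, 73]]
b [64, 51, 23, 15, 130] [74.6, 57.4] [[86, 53], [68, 65], [64, 62], [81, 51]]
b [59, 36, 17, 11, 62] [67.5, 41.4] [[75, 38], [65, 45], [59, 44], [72, 36]]
y [0, 0, 56, 54, 1811] [23.5, 27.1] [[54, 12], [54, 21], [40, 43], [14, 53], [0, 51], [0, 0], [12, 0]]
y [72, 59, 38, 34, 662] [88.3, 74.3] [[73, 65], [83, 59], [109, 76], [95, 92], [72, 75]]
```

{"fn": "send_rows", "kwargs": {
  "deltas": [
    [1,-0.8,-0.5,0,0,0,0.4],
    [1,-0.8,-0.5,0,0,0,0.4],
    [1,-0.5,0,0,0,0,0.4],
    [1,0,0,0,0,0,0.4],
    [1,0,0,0,0,0,0.4],
    [0,0,0,0,0,0,0.4],
    [0,0,0,0,0,0,0.4]
  ]
}}

```text
t: 25.18
tcp_pos: [0.4467, -0.0499, 0.2587]
ee_rot: [[0.089, 0.996, 0.0], [0.996, -0.089, -0.001], [-0.001, 0.0, -1.0]]
wrist_force: [-0.8, 0.6, -0.4]
gripper_width: 0.601
gripper_force: 0.0
```

```bash
python3 - <<'E'
from h import *
im,K,P=cam('top');im[:,:390]=0;im[:,455:]=0
for nm,lo,hi in(('b',(100,130,60),(125,255,255)),('y',(18,90,80),(32,255,255))):
  for b in sorted(blobs(mask(im,lo,hi),25),key=lambda b:-b[0][4])[:3]:print(nm,b[0],b[1],cast(b[1],K,P,.054 if nm=='b' else .044)[0].round(4))
print(state()['wrist_force'],state()['t'])
E
```

```text
b [408, 199, 6, 19, 90] [410.2, 208.0] [ 0.4874 -0.3486  0.054 ]
b [439, 202, 6, 19, 82] [441.7, 211.0] [ 0.479  -0.4549  0.054 ]
y [415, 204, 24, 15, 313] [426.5, 210.6] [ 0.4811 -0.4063  0.044 ]
y [410, 253, 45, 17, 231] [435.9, 259.6] [ 0.3156 -0.4317  0.044 ]
[ 0.01114723 -0.52584698  0.41156932] 25.225
```

```bash
python3 -c "
from cell import *
print(close_job())"
```

```text
the job is handed in; nothing more can be done
None
```

I handed the job in at about 25 s of the 70 s limit, but `close_job()` returned no verdict. By my last camera and force readings, the block lies flat on the bed gripped between the jaws, the lever is fully over to the jaw side (about +0.45 rad), the ratchet pushed back at its 8 N slip force, and the arm is clear of everything. I didn't re-measure the pliers, tape measure or wax tin at the end.

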